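Seat the air drop tube in the manifold's push-fit port

ROBOT

A 6-joint arm with a two-finger parallel gripper is mounted at the origin on a cart in front of the work surface, level with it; the furniture and walls round the work are solid. World frame = base frame: x ahead of the robot, y to its left, z up, the work surface at z = 0. Lengths are in m, angles in rad, forces in N, time in s.
With the tool pointing down it reaches from about 0.3 to 0.85 m from the base axis. Payload 4.2 kg.
Tool frame: the origin (TCP) lies on the centre line of the jaws, within the pads' length; the fingertips stand 11 mm ahead of it and the grasp point (between the pads) lies 8 mm behind it; z points along the fingers, y is the line along which they close (so a half turn about z gives the same grasp; the last joint's range is limited). The gripper opens to 91 mm and grips with 3 to 60 N. Pads are 32 mm wide; open, the fingers measure 118 mm over their backs; the gripper's body (76 mm by 178 mm) begins 60 mm behind the grasp point.
Start: joints at [-0.775, 0.32, 1.565, -0, 1.257, -0.02], TCP at [0.419, -0.394, 0.225] pointing down, gripper open.
Joint ranges: [-3.11, 3.11], [-0.84, 2.01], [0.21, 2.61], [-1.34, 4.49], [0.05, 2.63], [-2.56, 2.56]. Speed limits (rad/s): [2.57, 2.57, 3.14, 3.14, 3.14, 3.14].

INTERFACE

Orientations are given as [roll, pitch, yaw] about the fixed x, y, z axes, in that order (R = Rz(yaw) Ry(pitch) Rx(roll)).
In Python, from bench import env gives the robot as it stands.
- The arm moves only by the tool servo_tool, never from a script. Its argument "commands" is a list of rows, each an object of numbers: "wx", "wy", "wz": the turn, a rotation vector about the tool's x, y, z in rad; "dx", "dy", "dz": the shift along the tool's x, y, z in mm; "fingers": the finger opening in mm, from 0 to 91.2. A call has 1 to 5 rows; each row is the pose to reach, as a shift and turn from the pose commanded when the call began, along the tool's axes at that moment; what a row does not reach only later rows make up. A row lasts 1/8 s, in which the tool goes at most 62.5 mm and 10.7 degrees, less where a joint would pass 70% of its speed; a pose out of reach is approached as far as the arm can. A call with a gripper value outside its range is refused whole. The fingers move at their own pace and stop on an object; the grip force is fixed at half the most. Time passes only in rows, so rows that repeat a pose let the fingers close. It gives the time, the measured TCP pose, the force, the opening and the grip force at its end, in the units of the state.
- env.get_state(): the state, without advancing time (a new reading comes with each control period).
- env.snapshot(name): name is "scene" or "side" or "wrist"; returns (picture, depth): 420x560x3 uint8, red, green, blue; 420x560 float32, m along the optical axis (not along the pixel's ray), 0 where there is no reading.
- env.camera_info(name): a dict with "mtx" (3x3 intrinsics, pixels), "distortion" ([k1, k2, p1, p2, k3] as OpenCV has them; the pictures are not rectified), "extrinsics" (4x4, takes a point from world to camera coordinates). Camera axes: x right, y down, z forward; pixel columns grow to the right and rows downward; lengths in m; the calibration is good to about 2 mm. A picture is of the moment at which its call begins: read the wrist's pose just before it. camera_info takes no time and is no camera call; for the wrist camera it gives the pose at the moment of the call.
- env.job_done(): hands the job in; it is judged then, once.
The state is a dict: "time": time; "joints": joint angles; "qvel": joint speeds; "joint_torque": joint torques, N m; "tool_pos": TCP position; "tool_rot": TCP orientation; "wrist_force": force on the tool from outside, world axes, zero at the start; "torque": the same for the moment, N m; "finger_gap": finger opening in m; "finger_force": force on a finger pad.
Only numpy, scipy, OpenCV 4.12 (cv2) and the standard library are available. Lean on these libraries where they do the work, as an engineer would, in place of code of your own. Each camera call takes 0.05 s, during which the arm holds its last target. There are 200 camera calls.

TASK

Take the longer of the two tubes out of the rack and push it upright into the open push-fit port of the air manifold, past the grip of the seal and on until it bottoms on the shoulder inside. Creep on to the shoulder and press it home firmly without ramming it, let go of it there, and leave the short tube in the rack and the tape measure and paste tin alone.

Things in the scene. Friction and masses are not known exactly. Their poses are not given: they have to be found in the camera images.
- long_tube: Aluminium tube to be fitted: 16 mm outside diameter, 150 mm long, 0.05 to 0.1 kg, dark end discs; the foot is chamfered from 16 to 12 mm over the last 3 mm. At the start it stands upright in one of the rack's two holes. Origin: centre of the foot (lower end); z points up along the tube.
- long_tube_foot (a point): Centre of the lower end of the long tube (same point as its origin).
- short_tube: Second tube, same 16 mm diameter, only 110 mm long, upright in the other hole of the rack; stays there. Origin: centre of its foot, z up.
- rack: Fixed tube rack, grey block 46 x 124 mm, top 38 mm above the table, base plate 60 x 136 x 6 mm. Its two 19 mm holes lie on its y axis, 35 mm either side of its centre; the tubes stand in them on the base plate, feet 6 mm above the table, 32 mm deep in the holes. Either tube may be in either hole. Origin: centre of the underside; y along the row of holes.
- manifold: Fixed air manifold: aluminium block 56 x 112 mm, top 55 mm above the table, flanged at both ends. Its open push-fit port, a black ribbed ring 30 mm across with its rim 70 mm above the table, is 26 mm from the centre towards +y; towards -y a steel hexagon plug (top 68 mm) blanks the other port. Origin: centre of the underside; y along the block, z up.
- port_mouth (a point): Centre of the open port's rim, 70 mm above the table. The bore is vertical, 18.5 mm wide. Past the jaws a rigid shoulder stops the tube, 30 to 60 mm below the rim; its depth differs from fitting to fitting and is not measured. There the force climbs steeply, about 10 N for each mm commanded too deep: creep on to it at 10 mm/s or less and stop after a rise of 10 to 20 N.
- tape_measure: Yellow tape measure 64 x 96 x 40 mm lying beyond the manifold; bystander. Origin: centre of its underside.
- paste_tin: Round tin, 71 mm across, 52 mm high, beyond the rack; bystander. Origin: centre of its underside.
- port_jaws (a point): Centre of the grip and seal inside the port, 16 mm below the rim: four sprung rubber jaws, 8 mm high, closing the bore to 12 mm. Pushing the tube through takes a downward peak of roughly 6 to 14 N, then 2 to 6 N of rubbing. They hold the tube where it is left; it does not spring back.
Not all that is in view belongs to the job. Leave any yellow look-alike of the long_tube alone.

How it is judged:
On the way, in this order (a step that is already met when the one before it is completed fails the run):
1. the long tube is lifted clear of the rack (z of long_tube_foot in the frame of rack above 0.045 m), for 0.1 s.
2. the foot of the long tube is in the port, past the jaws (more than 24 mm below the rim) (z of long_tube_foot in the frame of port_mouth below -0.024 m and horizontal distance between long_tube_foot and port_mouth below 0.004 m), for 0.1 s.
At the end, for the whole second after the job is handed in: The long tube stands in the open port, its foot within 1.5 mm of the shoulder inside and within 4 mm of the port's axis, less than 0.12 rad from vertical, released and at rest (distance between long_tube_foot and shoulder_face below 0.0065 m and horizontal distance between long_tube_foot and port_mouth below 0.004 m and angle between long_tube's own z axis and vertical below 0.12 rad and linear speed of long_tube below 0.02 m/s); the robot touches nothing.
It fails at once if the tube is rammed: more than 40 N on the shoulder inside the port, or more than 60 N between the long tube and the rest of the manifold (contact force between long_tube and shoulder_face above 40 N or contact force between long_tube and manifold above 60 N).
It fails at once if the short tube is pulled from the rack or moved more than 20 mm (distance of short_tube from where it was at the start of the episode above 0.02 m).
It fails at once if the tape measure or the paste tin is moved more than 20 mm (distance of any of tape_measure, paste_tin from where it was at the start of the episode above 0.02 m).
It also fails if it takes over 42 s, if anything falls off the work surface, if the arm or the gripper's body presses on something with over 40 N, if the wrist force passes 120 N, or if a joint passes its speed limit or range.

## Working session

There is one attempt and no reset: what is moved stays moved. The work goes in short steps, Python scripts to look and compute and a tool call to move; the robot and the scene stay as the last step left them, time stands still between calls to the robot, and variables do not carry over. Pictures are saved under pics/ and viewed, at most 10 in all, crops included, and the job is handed in when it is done.

Besides the shell and the picture viewer there is one more tool, called after "Emit:" as name(argument=value, ...) on one line, values as JSON. servo_tool: Moves the arm, as the interface text tells. Its arguments: {"type":"object","properties":{"commands":{"type":"array","items":{"type":"object","properties":{"wx":{"type":"number"},"wy":{"type":"number"},"wz":{"type":"number"},"dx":{"type":"number"},"dy":{"type":"number"},"dz":{"type":"number"},"fingers":{"type":"number"}}}}},"required":["commands"]}

```bash
mkdir -p pics; python3 - <<'E'
from bench import env
import cv2,numpy as np
s=env.get_state();print(s)
for n in("scene","side","wrist"):
    i=env.camera_info(n);print(n,np.round(i["mtx"],1).tolist(),np.round(i["distortion"],4),np.round(i["extrinsics"],4).tolist())
    p,d=env.snapshot(n);cv2.imwrite(f"pics/{n}0.png",p[:,:,::-1]);np.savez(f"{n}0.npz",p=p,d=d,E=i["extrinsics"],K=i["mtx"],D=i["distortion"])
E
```

```text
{'time': 0.0, 'joints': array([-7.75017454e-01,  3.20298416e-01,  1.56567542e+00,  8.21534574e-06,
        1.25739355e+00, -2.00225393e-02]), 'qvel': array([-0.00016118,  0.00019472,  0.00033532, -0.0014902 ,  0.0023943 ,
        0.00169103]), 'joint_torque': array([-1.21344714e-03, -4.12468958e+01, -2.31972510e+01,  7.28878635e-02,
        4.57232294e-02, -1.16915721e-04]), 'tool_pos': array([ 0.41840469, -0.39370618,  0.22411793]), 'tool_rot': array([-3.13981843e+00, -4.33413310e-05,  8.15798834e-01]), 'wrist_force': array([-0.22574465,  0.30020049, -0.24683852]), 'torque': array([ 0.00745344, -0.00366026,  0.01656693]), 'finger_force': 0.0, 'finger_gap': 0.09106706571215975}
scene [[452.7, 0.0, 272.4], [0.0, 452.7, 204.4], [0.0, 0.0, 1.0]] [-0.0927  0.      0.      0.      0.    ] [[0.807, 0.5904, 0.0137, -0.4048], [0.4698, -0.6277, -0.6207, -0.2293], [-0.3579, 0.5074, -0.7839, 1.2568], [0.0, 0.0, 0.0, 1.0]]
side [[496.7, 0.0, 277.1], [0.0, 496.7, 209.1], [0.0, 0.0, 1.0]] [-0.0629  0.      0.      0.      0.    ] [[-0.6918, 0.7219, -0.0139, 0.4258], [0.5688, 0.5331, -0.6263, -0.2237], [-0.4447, -0.4412, -0.7794, 1.4135], [0.0, 0.0, 0.0, 1.0]]
wrist [[296.0, 0.0, 283.3], [0.0, 296.0, 211.7], [0.0, 0.0, 1.0]] [0.0135 0.     0.     0.     0.    ] [[0.7284, -0.6851, -0.0007, -0.5733], [-0.6612, -0.7032, 0.2614, -0.0288], [-0.1796, -0.19, -0.9652, 0.3905], [0.0, 0.0, 0.0, 1.0]]
```

View pics/scene0.png

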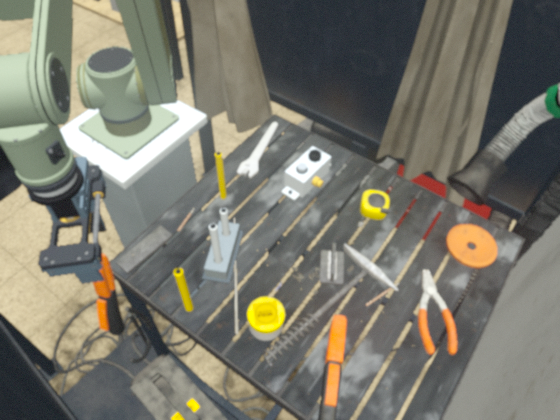

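View pics/side0.png

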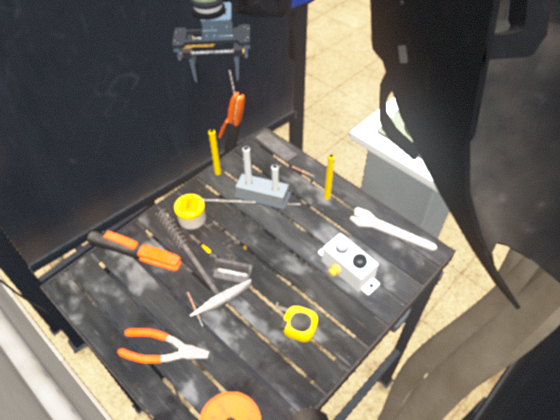

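The scene view shows the rack at (222,250) with two grey tubes, tops near (213,228) and (224,212). The manifold is at (308,165), with its black port near (315,155). Candidates for the long tube are grey (213,228), grey (224,212), and the yellow look-alikes at (221,155) and (180,270), which I'll leave alone. In the side view the tube tops are at (247,150) and (275,167), and the port is near (360,261). The taller grey tube (side 247,150) fits the description, so I'll check it in an enlarged crop.

```bash
python3 - <<'E'
import cv2,numpy as np
a=cv2.imread("pics/scene0.png");b=cv2.imread("pics/side0.png")
f=lambda im,x,y,w,h,k:cv2.resize(im[y:y+h,x:x+w],None,fx=k,fy=k,interpolation=cv2.INTER_CUBIC)
A=np.vstack([f(a,195,200,65,50,6),f(a,280,140,65,50,6)])
B=np.vstack([f(b,230,135,65,50,6),f(b,320,230,65,50,6)])
cv2.imwrite("pics/crop0.png",np.hstack([A,B]))
E
```

```text
(no output)
```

View pics/crop0.png

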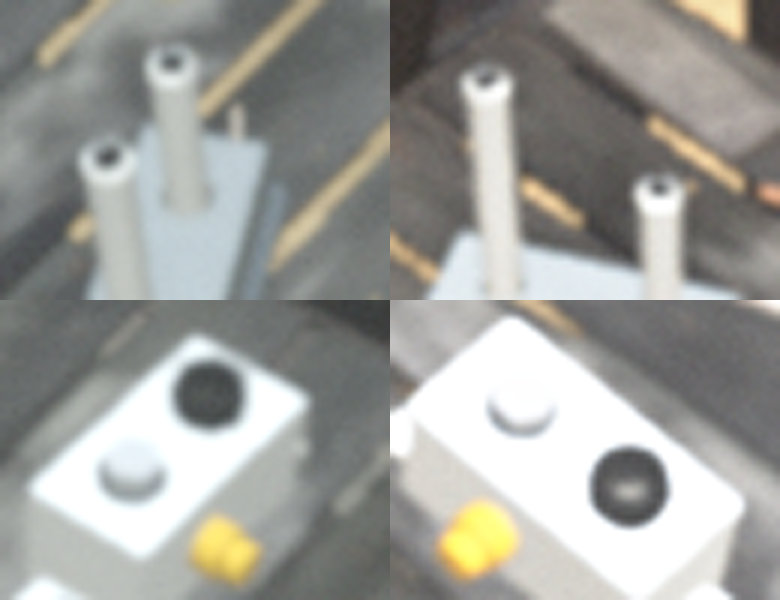

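View pics/wrist0.png

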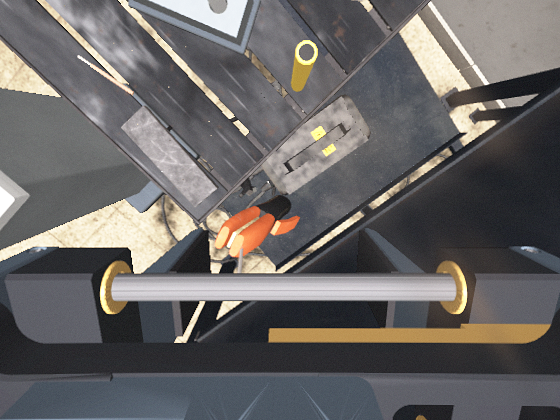

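In the crop, the tall tube's top is at scene (212.4,225.8) and side (245.8,147.6). The short tube's top is at scene (223.2,210.1) and side (274.4,165.8). The port ring is at scene (314.4,155) and side (359.4,260). The wrist view shows a yellow look-alike at (306,50) and the rack corner at (230,10).

```bash
cat >h.py <<'E'
import cv2,numpy as np
def ray(K,D,E,uv):
    n=cv2.undistortPoints(np.array([[uv]],float),np.array(K),np.array(D))[0,0]
    R,t=E[:3,:3],E[:3,3]; d=R.T@np.r_[n,1]; return -R.T@t,d/np.linalg.norm(d)
def tri(rays):
    A=sum(np.eye(3)-np.outer(d,d) for c,d in rays);b=sum((np.eye(3)-np.outer(d,d))@c for c,d in rays)
    p=np.linalg.solve(A,b);return p,[np.linalg.norm(np.cross(p-c,d))*1e3 for c,d in rays]
def onz(r,z): c,d=r;return c+d*(z-c[2])/d[2]
def load(n): z=np.load(n);return z["K"],z["D"],z["E"]
E
python3 - <<'E'
from h import *
S=load("scene0.npz");T=load("side0.npz")
P=dict(tall=((212.4,225.8),(245.8,147.6)),short=((223.2,210.1),(274.4,165.8)),port=((314.4,154.8),(359.4,260)),plug=((301.6,165.5),(341.6,245.5)))
for k,(a,b) in P.items():
    r=[ray(*S,a),ray(*T,b)];p,e=tri(r)
    z={"tall":.156,"short":.116,"port":.07,"plug":.068}[k]
    print(k,p.round(4),np.round(e,1),[onz(x,z).round(4)[:2] for x in r])
E
```

```text
tall [ 0.5068 -0.2034  0.1569] [1.5 1.5] [array([ 0.5081, -0.2035]), array([ 0.5044, -0.2046])]
short [ 0.4769 -0.1408  0.1172] [1.7 1.7] [array([ 0.4782, -0.1408]), array([ 0.474 , -0.1422])]
port [0.516  0.1508 0.0639] [0.8 0.8] [array([0.5198, 0.145 ]), array([0.5187, 0.1527])]
plug [0.5133 0.0998 0.0665] [0.1 0.1] [array([0.5139, 0.0986]), array([0.5143, 0.1003])]
```

The heights check out: tall top 0.157, short top 0.117, tube spacing 69 mm, port-to-plug spacing 52 mm. I'll move to a standoff for two wrist views.

Emit:
servo_tool(commands=[{"dx":40,"dy":-22,"fingers":50},{"dx":80,"dy":-44,"fingers":50},{"dx":120,"dy":-66,"fingers":50},{"dx":120,"dy":-66,"fingers":50},{"dx":120,"dy":-66,"fingers":50}])

```text
schema error: expected keys wx, wy, wz, dx, dy, dz, fingers
```

```bash
cat >snap.py <<'E'
import sys,cv2,numpy as np
from bench import env
k=sys.argv[1];c=sys.argv[2] if len(sys.argv)>2 else "wrist"
s=env.get_state();i=env.camera_info(c);p,d=env.snapshot(c)
cv2.imwrite(f"pics/{k}.png",p[:,:,::-1]);np.savez(f"{k}.npz",p=p,d=d,E=i["extrinsics"],K=i["mtx"],D=i["distortion"],tcp=s["tool_pos"],rot=s["tool_rot"])
print(s["time"],s["tool_pos"].round(4),s["tool_rot"].round(3),s["wrist_force"].round(1),s["finger_gap"])
E
python3 snap.py w1
```

```text
0.15 [ 0.4185 -0.3938  0.2243] [-3.14  -0.     0.816] [0.6 0.5 0.6] 0.09119964755997961
```

View pics/w1.png

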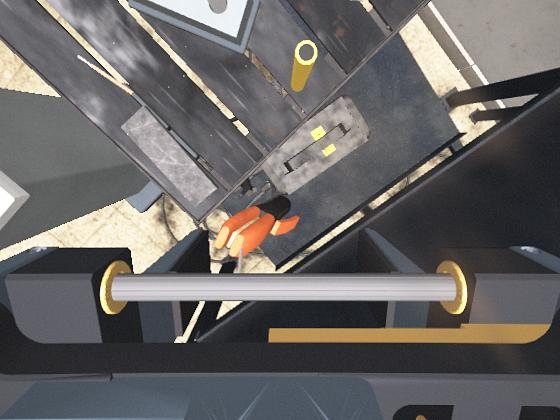

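Emit:
servo_tool(commands=[{"dx":40},{"dx":40},{"dx":40}])

```text
schema error: expected keys wx, wy, wz, dx, dy, dz, fingers
```

```bash
python3 snap.py w2
```

```text
0.2 [ 0.4185 -0.3938  0.2245] [-3.141 -0.     0.816] [0.8 0.3 0.1] 0.09117698073979794
```

View pics/w2.png

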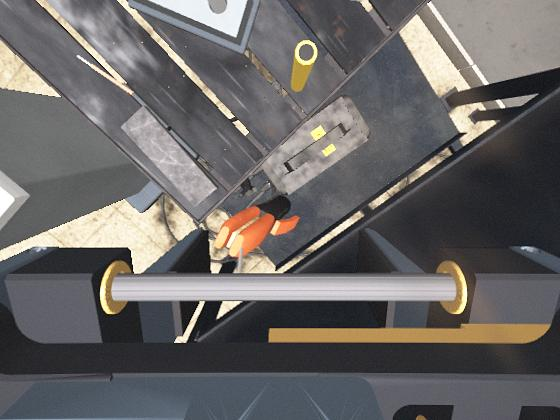

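The move was refused because every row needs all seven keys. Both pictures show the start view unchanged.

Emit:
servo_tool(commands=[{"wx":0,"wy":0,"wz":0,"dx":40,"dy":-22,"dz":0,"fingers":50},{"wx":0,"wy":0,"wz":0,"dx":80,"dy":-44,"dz":0,"fingers":50},{"wx":0,"wy":0,"wz":0,"dx":120,"dy":-66,"dz":0,"fingers":50},{"wx":0,"wy":0,"wz":0,"dx":120,"dy":-66,"dz":0,"fingers":50},{"wx":0,"wy":0,"wz":0,"dx":120,"dy":-66,"dz":0,"fingers":50}])

```text
time: 0.88
tool_pos: [0.453, -0.2618, 0.225]
tool_rot: [3.141, 0.0, 0.816]
wrist_force: [-0.1, 0.6, -0.7]
finger_gap: 0.0499
finger_force: 0.0
```

```bash
python3 snap.py w1
```

```text
0.875 [ 0.453  -0.2618  0.225 ] [3.141 0.    0.816] [-0.1  0.6 -0.7] 0.049947905707894626
```

Emit:
servo_tool(commands=[{"wx":0,"wy":0,"wz":0,"dx":20,"dy":0,"dz":0,"fingers":50},{"wx":0,"wy":0,"wz":0,"dx":40,"dy":0,"dz":0,"fingers":50},{"wx":0,"wy":0,"wz":0,"dx":40,"dy":0,"dz":0,"fingers":50},{"wx":0,"wy":0,"wz":0,"dx":40,"dy":0,"dz":0,"fingers":50}])

```text
time: 1.42
tool_pos: [0.4804, -0.2322, 0.2248]
tool_rot: [-3.141, 0.001, 0.817]
wrist_force: [0.3, 0.8, 0.3]
finger_gap: 0.0495
finger_force: 0.0
```

```bash
python3 snap.py w2; python3 - <<'E'
import cv2,numpy as np
a=cv2.imread("pics/w1.png");b=cv2.imread("pics/w2.png")
cv2.imwrite("pics/ww.png",np.hstack([cv2.resize(x[:300,180:400],None,fx=1.8,fy=1.8,interpolation=cv2.INTER_CUBIC) for x in(a,b)]))
E
```

```text
1.425 [ 0.4804 -0.2322  0.2248] [-3.141e+00  1.000e-03  8.170e-01] [0.3 0.8 0.3] 0.049516323052953955
```

View pics/ww.png

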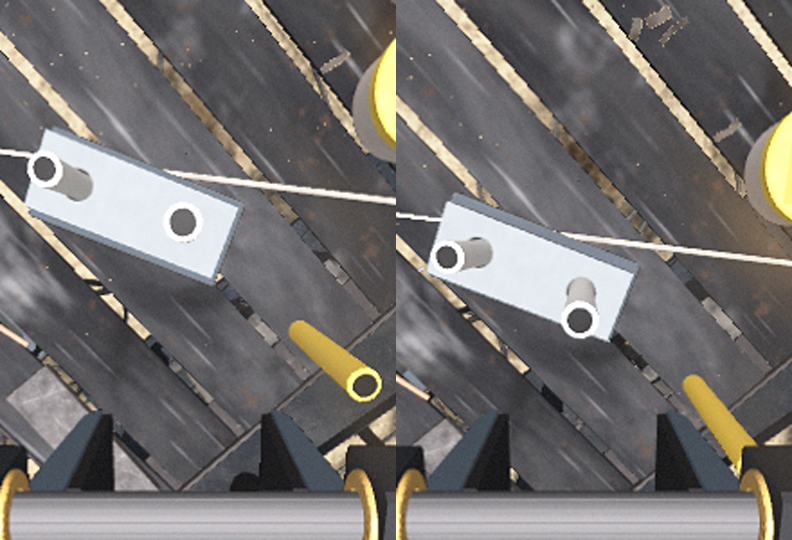

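The long tube's top is at w1 (281.2,123) and w2 (282,177.3). The short tube's top is at w1 (204.5,93.5) and w2 (208,143). The yellow tube's top is at w1 (382,213).

```bash
python3 - <<'E'
from h import *
A=load("w1.npz");B=load("w2.npz")
for k,a,b in(("long",(281.2,123),(282,177.3)),("short",(204.5,93.5),(208,143))):
    r=[ray(*A,a),ray(*B,b)];z=.156 if k=="long" else .116;p,e=tri(r);print(k,p.round(4),np.round(e,2),[onz(x,z).round(4) for x in r])
print("yellow",[onz(ray(*A,(382,213)),z).round(3) for z in(.12,.15,.17)], "base",onz(ray(*A,(345.5,181)),0).round(3))
S=load("scene0.npz");print([onz(ray(*S,(220.5,154)),z).round(3) for z in(.12,.15)],onz(ray(*S,(223,198)),0).round(3))
t=np.load("w2.npz");yaw=t["rot"][2];d=np.array([.5065,-.2035])-t["tcp"][:2];print(yaw,d,"tool dx,dy",d@[np.cos(yaw),np.sin(yaw)],d@[np.sin(yaw),-np.cos(yaw)])
E
```

```text
long [ 0.5062 -0.2016  0.1556] [0.09 0.09] [array([ 0.5062, -0.2015,  0.156 ]), array([ 0.5064, -0.2016,  0.156 ])]
short [ 0.4759 -0.1394  0.1187] [0.1 0.1] [array([ 0.4757, -0.1388,  0.116 ]), array([ 0.4753, -0.139 ,  0.116 ])]
yellow [array([ 0.52 , -0.323,  0.12 ]), array([ 0.518, -0.31 ,  0.15 ]), array([ 0.517, -0.301,  0.17 ])] base [ 0.52  -0.309  0.   ]
[array([ 0.373, -0.024,  0.12 ]), array([ 0.394, -0.046,  0.15 ])] [ 0.39  -0.049 -0.   ]
0.8165383548880782 [0.02610324 0.02865676] tool dx,dy 0.03875860870817973 -0.0005991466619236312
```

Emit:
servo_tool(commands=[{"wx":0,"wy":0,"wz":0,"dx":20,"dy":-1,"dz":0,"fingers":50},{"wx":0,"wy":0,"wz":0,"dx":40,"dy":-2,"dz":0,"fingers":50},{"wx":0,"wy":0,"wz":0,"dx":40,"dy":-2,"dz":20,"fingers":50},{"wx":0,"wy":0,"wz":0,"dx":40,"dy":-2,"dz":50,"fingers":50},{"wx":0,"wy":0,"wz":0,"dx":40,"dy":-2,"dz":50,"fingers":50}])

```text
time: 2.1
tool_pos: [0.5056, -0.2003, 0.173]
tool_rot: [-3.137, 0.002, 0.817]
wrist_force: [-1.1, -0.3, -1.1]
finger_gap: 0.0502
finger_force: 0.0
```

Emit:
servo_tool(commands=[{"wx":0,"wy":0,"wz":0,"dx":0,"dy":0,"dz":25,"fingers":50},{"wx":0,"wy":0,"wz":0,"dx":0,"dy":0,"dz":53,"fingers":50},{"wx":0,"wy":0,"wz":0,"dx":0,"dy":0,"dz":53,"fingers":50},{"wx":0,"wy":0,"wz":0,"dx":0,"dy":0,"dz":53,"fingers":50}])

```text
time: 2.6
tool_pos: [0.5076, -0.202, 0.1236]
tool_rot: [3.139, -0.001, 0.816]
wrist_force: [-0.7, -0.1, 0.8]
finger_gap: 0.0499
finger_force: 0.0
```

Emit:
servo_tool(commands=[{"wx":0,"wy":0,"wz":0,"dx":0,"dy":0,"dz":0,"fingers":30},{"wx":0,"wy":0,"wz":0,"dx":0,"dy":0,"dz":0,"fingers":10},{"wx":0,"wy":0,"wz":0,"dx":0,"dy":0,"dz":0,"fingers":5},{"wx":0,"wy":0,"wz":0,"dx":0,"dy":0,"dz":0,"fingers":5},{"wx":0,"wy":0,"wz":0,"dx":0,"dy":0,"dz":0,"fingers":5}])

```text
time: 3.22
tool_pos: [0.5065, -0.2019, 0.1222]
tool_rot: [3.141, -0.0, 0.816]
wrist_force: [0.6, -1.1, 1.8]
finger_gap: 0.0156
finger_force: 30.0
```

Emit:
servo_tool(commands=[{"wx":0,"wy":0,"wz":0,"dx":0,"dy":0,"dz":-20,"fingers":5},{"wx":0,"wy":0,"wz":0,"dx":0,"dy":0,"dz":-55,"fingers":5},{"wx":0,"wy":0,"wz":0,"dx":0,"dy":0,"dz":-90,"fingers":5},{"wx":0,"wy":0,"wz":0,"dx":0,"dy":0,"dz":-120,"fingers":5},{"wx":0,"wy":0,"wz":0,"dx":0,"dy":0,"dz":-120,"fingers":5}])

```text
time: 3.85
tool_pos: [0.5074, -0.2022, 0.2441]
tool_rot: [3.137, -0.002, 0.816]
wrist_force: [-0.0, -0.0, -1.5]
finger_gap: 0.0151
finger_force: 30.0
```

Emit:
servo_tool(commands=[{"wx":0,"wy":0,"wz":0,"dx":25,"dy":-34,"dz":0,"fingers":5},{"wx":0,"wy":0,"wz":0,"dx":60,"dy":-80,"dz":0,"fingers":5},{"wx":0,"wy":0,"wz":0,"dx":95,"dy":-127,"dz":0,"fingers":5},{"wx":0,"wy":0,"wz":0,"dx":130,"dy":-174,"dz":0,"fingers":5},{"wx":0,"wy":0,"wz":0,"dx":155,"dy":-208,"dz":0,"fingers":5}])

```text
time: 4.47
tool_pos: [0.4594, 0.0556, 0.2403]
tool_rot: [-3.139, 0.002, 0.817]
wrist_force: [1.2, -0.7, -1.5]
finger_gap: 0.0155
finger_force: 30.0
```

Emit:
servo_tool(commands=[{"wx":0,"wy":0,"wz":0,"dx":18,"dy":-25,"dz":0,"fingers":5},{"wx":0,"wy":0,"wz":0,"dx":18,"dy":-25,"dz":0,"fingers":5},{"wx":0,"wy":0,"wz":0,"dx":18,"dy":-25,"dz":0,"fingers":5},{"wx":0,"wy":0,"wz":0,"dx":18,"dy":-25,"dz":0,"fingers":5}])

```text
time: 4.97
tool_pos: [0.4552, 0.0829, 0.2415]
tool_rot: [-3.141, 0.001, 0.814]
wrist_force: [0.5, 0.5, -1.2]
finger_gap: 0.0153
finger_force: 30.0
```

```bash
python3 snap.py w3
```

```text
4.975 [0.4552 0.0829 0.2415] [-3.141e+00  1.000e-03  8.140e-01] [ 0.5  0.5 -1.2] 0.015308775942589087
```

Emit:
servo_tool(commands=[{"wx":0,"wy":0,"wz":0,"dx":25,"dy":0,"dz":0,"fingers":5},{"wx":0,"wy":0,"wz":0,"dx":45,"dy":0,"dz":0,"fingers":5},{"wx":0,"wy":0,"wz":0,"dx":45,"dy":0,"dz":0,"fingers":5},{"wx":0,"wy":0,"wz":0,"dx":45,"dy":0,"dz":0,"fingers":5},{"wx":0,"wy":0,"wz":0,"dx":45,"dy":0,"dz":0,"fingers":5}])

```text
time: 5.65
tool_pos: [0.4855, 0.1162, 0.2419]
tool_rot: [-3.142, 0.0, 0.815]
wrist_force: [0.7, -0.9, -1.0]
finger_gap: 0.0155
finger_force: 30.0
```

```bash
python3 snap.py w4; python3 snap.py s4 side; python3 snap.py c4 scene; python3 - <<'E'
import cv2,numpy as np
a=cv2.imread("pics/w3.png");b=cv2.imread("pics/w4.png")
cv2.imwrite("pics/ww2.png",np.hstack([cv2.resize(x[60:360,180:400],None,fx=1.8,fy=1.8,interpolation=cv2.INTER_CUBIC) for x in(a,b)]))
E
```

```text
5.65 [0.4855 0.1162 0.2419] [-3.142  0.     0.815] [ 0.7 -0.9 -1. ] 0.01548309243027538
5.7 [0.4856 0.1162 0.242 ] [3.141 0.    0.815] [ 0.1 -0.4 -0.8] 0.015329183008918267
5.75 [0.4856 0.1163 0.2421] [3.141 0.    0.816] [ 1.7 -0.1 -0.9] 0.01553457199909223
```

View pics/ww2.png

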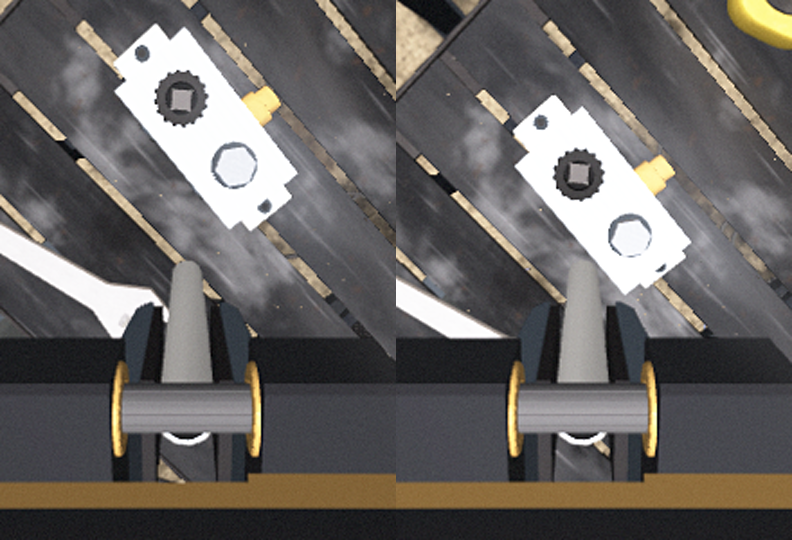

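The port ring is centred at w3 (280.4,114) and w4 (281,156.5). The held tube hangs between the pads with its foot near w3 (284,207) and w4 (283,207).

```bash
python3 - <<'E'
from h import *
R=[];C=[]
for n,c in(("w3",(280.4,114)),("w4",(281,156.5))):
    p=np.load(n+".npz")["p"];K,D,E=load(n+".npz")
    x0,y0=int(c[0])-22,int(c[1])-22
    g=cv2.cvtColor(p[y0:y0+44,x0:x0+44],cv2.COLOR_RGB2GRAY);m=(g<150).astype(np.uint8)
    cs=cv2.findContours(m,cv2.RETR_EXTERNAL,cv2.CHAIN_APPROX_NONE)[0]
    k=min((q for q in cs if cv2.contourArea(q)>300),key=lambda q:abs(cv2.minEnclosingCircle(q)[0][0]-22));print(n,cv2.fitEllipse(cv2.convexHull(k)))
    e=np.array(cv2.fitEllipse(cv2.convexHull(k))[0])+[x0,y0];print(e);C.append(e);R.append(ray(K,D,E,e))
    t=np.load(n+".npz")["tcp"]
    for z in(t[2]-.116,t[2]-.03):
        print("pred tube axis px",z,cv2.projectPoints(np.array([[t[0],t[1],z]]),cv2.Rodrigues(E[:3,:3])[0],E[:3,3],K,D)[0].ravel())
    # measured tube edges per row
    G=cv2.cvtColor(p,cv2.COLOR_RGB2GRAY).astype(int)
    for y in(206,212,222,235,250): print(y,G[y,266:302].tolist())
print(tri(R),[onz(r,.07).round(4) for r in R])
E
```

```text
w3 ((22.18019676208496, 22.40533447265625), (29.305265426635742, 31.286468505859375), 3.218984365463257)
[280.18019676 114.40533447]
pred tube axis px 0.12548371246972123 [284.31354953 211.20933426]
pred tube axis px 0.21148371246972122 [284.82947773 243.97967529]
206 [50, 56, 53, 54, 52, 55, 56, 50, 48, 44, 43, 82, 149, 151, 145, 156, 154, 156, 154, 154, 151, 149, 134, 88, 75, 85, 89, 94, 107, 128, 137, 141, 136, 128, 127, 123]
212 [61, 60, 64, 83, 70, 54, 50, 48, 51, 71, 144, 148, 154, 154, 152, 157, 154, 153, 152, 152, 154, 148, 148, 142, 138, 126, 85, 65, 73, 67, 71, 75, 82, 85, 98, 123]
222 [80, 53, 57, 59, 65, 72, 65, 57, 82, 148, 150, 155, 157, 160, 156, 160, 158, 153, 155, 152, 154, 151, 150, 143, 143, 137, 121, 119, 197, 197, 195, 180, 184, 150, 34, 65]
235 [26, 23, 21, 11, 110, 245, 253, 234, 144, 150, 158, 158, 159, 160, 159, 164, 156, 162, 159, 154, 155, 147, 151, 143, 142, 135, 139, 130, 97, 48, 43, 18, 25, 28, 18, 25]
250 [25, 22, 19, 15, 21, 74, 152, 152, 153, 158, 157, 158, 161, 162, 156, 158, 159, 159, 154, 151, 150, 148, 146, 145, 139, 142, 140, 134, 133, 120, 65, 2
[... 663 characters left out ...]
 165, 172, 185, 167, 83, 90, 100, 116, 159, 162, 165, 168, 172, 169, 174, 174, 168, 169, 167, 167, 166, 161, 157, 154, 145, 139, 123, 121, 125, 127, 130, 133, 139, 141, 143]
235 [27, 27, 28, 25, 26, 55, 62, 99, 160, 168, 168, 169, 172, 172, 174, 171, 176, 169, 171, 166, 165, 164, 163, 151, 153, 154, 150, 149, 143, 150, 105, 20, 20, 31, 29, 24]
250 [27, 24, 20, 22, 30, 97, 166, 165, 170, 171, 172, 172, 176, 173, 172, 173, 172, 171, 165, 168, 164, 157, 164, 159, 150, 156, 150, 151, 142, 136, 72, 17, 22, 25, 25, 29]
(array([0.51521726, 0.15274854, 0.06300238]), [np.float64(0.022261710570324562), np.float64(0.02226171057027227)]) [array([0.515 , 0.1525, 0.07  ]), array([0.5157, 0.1531, 0.07  ])]
```

Emit:
servo_tool(commands=[{"wx":0,"wy":0,"wz":0,"dx":24,"dy":-2,"dz":0,"fingers":5},{"wx":0,"wy":0,"wz":0,"dx":47,"dy":-3.5,"dz":0,"fingers":5},{"wx":0,"wy":0,"wz":0,"dx":47,"dy":-3.5,"dz":20,"fingers":5},{"wx":0,"wy":0,"wz":0,"dx":47,"dy":-3.5,"dz":40,"fingers":5},{"wx":0,"wy":0,"wz":0,"dx":47,"dy":-3.5,"dz":40,"fingers":5}])

```text
time: 6.42
tool_pos: [0.5146, 0.1529, 0.2007]
tool_rot: [-3.14, 0.003, 0.816]
wrist_force: [0.2, 0.3, -1.3]
finger_gap: 0.0152
finger_force: 30.0
```

Emit:
servo_tool(commands=[{"wx":0,"wy":0,"wz":0,"dx":0,"dy":0,"dz":0,"fingers":5},{"wx":0,"wy":0,"wz":0,"dx":0,"dy":0,"dz":0,"fingers":5}])

```text
time: 6.68
tool_pos: [0.5162, 0.1533, 0.203]
tool_rot: [3.14, -0.002, 0.816]
wrist_force: [-0.7, -0.1, -0.0]
finger_gap: 0.0153
finger_force: 30.0
```

```bash
python3 snap.py s5 side; python3 snap.py c5 scene; python3 - <<'E'
import cv2,numpy as np
f=lambda n,x,y:cv2.resize(cv2.imread(f"pics/{n}.png")[y:y+90,x:x+65],None,fx=6,fy=6,interpolation=cv2.INTER_CUBIC)
cv2.imwrite("pics/fit.png",np.hstack([f("c5",282,90),f("s5",325,195)]))
E
```

```text
6.675 [0.5162 0.1533 0.203 ] [ 3.14e+00 -2.00e-03  8.16e-01] [-0.7 -0.1 -0. ] 0.015345614998919344
6.725 [0.5161 0.1533 0.2029] [ 3.141e+00 -2.000e-03  8.160e-01] [-0.1 -0.2 -0.6] 0.01490727532573918
```

View pics/fit.png

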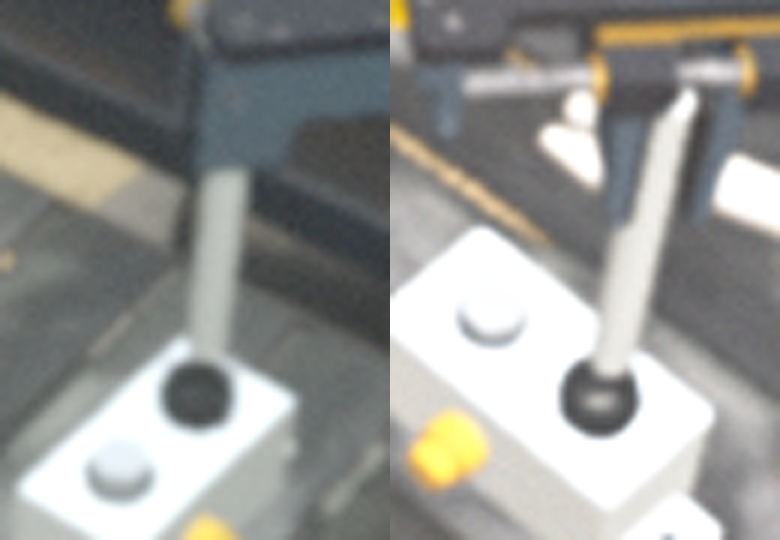

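The foot sits just above the port. In the crop, the foot is at scene (209,355) and side (613,372), and the port's top face is at scene (197,388) and side (599,391).

```bash
python3 - <<'E'
from h import *
S=load("c5.npz");T=load("s5.npz")
c=lambda x,y:(x/6-.42+282,y/6-.42+90)
s=lambda x,y:((x-390)/6-.42+325,y/6-.42+195)
for k,a,b in(("foot",c(209,355),s(613,372)),("port",c(197,388),s(599,391))):
    print(k,tri([ray(*S,a),ray(*T,b)]))
for n,M,o in(("c",S,(282,90)),("s",T,(325,195))):
  K,D,E=M
  for p in([.516,.153,.087],[.516,.153,.07],[.5153,.1528,.07]):
    q=cv2.projectPoints(np.array([p]),cv2.Rodrigues(E[:3,:3])[0],E[:3,3],K,D)[0].ravel();print(n,p,(q-o+.42)*6)
E
```

```text
foot (array([0.51705337, 0.15495647, 0.08217523]), [np.float64(1.1748737892291004), np.float64(1.1748737892290118)])
port (array([0.5160867 , 0.15093218, 0.06540826]), [np.float64(0.5514320181204774), np.float64(0.5514320181205675)])
c [0.516, 0.153, 0.087] [203.33432282 345.71508079]
c [0.516, 0.153, 0.07] [199.68386402 375.921283  ]
c [0.5153, 0.1528, 0.07] [197.96062837 375.45834053]
s [0.516, 0.153, 0.087] [219.87237663 361.95171092]
s [0.516, 0.153, 0.07] [214.20165976 388.31709174]
s [0.5153, 0.1528, 0.07] [214.96579801 386.79136037]
```

Emit:
servo_tool(commands=[{"wx":0,"wy":0,"wz":0,"dx":-1.5,"dy":0,"dz":5,"fingers":5},{"wx":0,"wy":0,"wz":0,"dx":-1.5,"dy":0,"dz":12,"fingers":5},{"wx":0,"wy":0,"wz":0,"dx":-1.5,"dy":0,"dz":17,"fingers":5},{"wx":0,"wy":0,"wz":0,"dx":-1.5,"dy":0,"dz":21,"fingers":5},{"wx":0,"wy":0,"wz":0,"dx":-1.5,"dy":0,"dz":23,"fingers":5}])

```text
time: 7.4
tool_pos: [0.5146, 0.1522, 0.1786]
tool_rot: [-3.141, 0.0, 0.816]
wrist_force: [-0.8, -0.4, -0.3]
finger_gap: 0.0155
finger_force: 30.0
```

Emit:
servo_tool(commands=[{"wx":0,"wy":0,"wz":0,"dx":0,"dy":0,"dz":0.5,"fingers":5},{"wx":0,"wy":0,"wz":0,"dx":0,"dy":0,"dz":1,"fingers":5}])

```text
time: 7.65
tool_pos: [0.5147, 0.1522, 0.1781]
tool_rot: [3.141, -0.0, 0.816]
wrist_force: [0.8, 0.4, -0.8]
finger_gap: 0.0152
finger_force: 30.0
```

Emit:
servo_tool(commands=[{"wx":0,"wy":0,"wz":0,"dx":0,"dy":0,"dz":2,"fingers":5},{"wx":0,"wy":0,"wz":0,"dx":0,"dy":0,"dz":4,"fingers":5},{"wx":0,"wy":0,"wz":0,"dx":0,"dy":0,"dz":6,"fingers":5},{"wx":0,"wy":0,"wz":0,"dx":0,"dy":0,"dz":8,"fingers":5},{"wx":0,"wy":0,"wz":0,"dx":0,"dy":0,"dz":10,"fingers":5}])

```text
time: 8.28
tool_pos: [0.5159, 0.1525, 0.1702]
tool_rot: [3.139, -0.003, 0.816]
wrist_force: [-2.3, -0.1, 17.7]
finger_gap: 0.0154
finger_force: 30.0
```

Emit:
servo_tool(commands=[{"wx":0,"wy":0,"wz":0,"dx":0,"dy":0,"dz":1.2,"fingers":5},{"wx":0,"wy":0,"wz":0,"dx":0,"dy":0,"dz":2.4,"fingers":5},{"wx":0,"wy":0,"wz":0,"dx":0,"dy":0,"dz":3.6,"fingers":5},{"wx":0,"wy":0,"wz":0,"dx":0,"dy":0,"dz":4.8,"fingers":5}])

```text
time: 8.78
tool_pos: [0.516, 0.1525, 0.1654]
tool_rot: [3.139, -0.004, 0.816]
wrist_force: [-0.4, 0.5, 9.2]
finger_gap: 0.0155
finger_force: 30.0
```

Emit:
servo_tool(commands=[{"wx":0,"wy":0,"wz":0,"dx":0,"dy":0,"dz":1,"fingers":5},{"wx":0,"wy":0,"wz":0,"dx":0,"dy":0,"dz":2,"fingers":5},{"wx":0,"wy":0,"wz":0,"dx":0,"dy":0,"dz":3,"fingers":5},{"wx":0,"wy":0,"wz":0,"dx":0,"dy":0,"dz":4,"fingers":5}])

```text
time: 9.28
tool_pos: [0.5158, 0.1524, 0.1609]
tool_rot: [3.139, -0.003, 0.816]
wrist_force: [-0.0, -0.4, 8.2]
finger_gap: 0.0155
finger_force: 30.0
```

Emit:
servo_tool(commands=[{"wx":0,"wy":0,"wz":0,"dx":0,"dy":0,"dz":0.7,"fingers":5},{"wx":0,"wy":0,"wz":0,"dx":0,"dy":0,"dz":1.4,"fingers":5},{"wx":0,"wy":0,"wz":0,"dx":0,"dy":0,"dz":2,"fingers":5}])

```text
time: 9.65
tool_pos: [0.5158, 0.1524, 0.1588]
tool_rot: [3.139, -0.003, 0.816]
wrist_force: [-0.4, -0.3, 7.9]
finger_gap: 0.0154
finger_force: 30.0
```

Emit:
servo_tool(commands=[{"wx":0,"wy":0,"wz":0,"dx":0,"dy":0,"dz":0.7,"fingers":5},{"wx":0,"wy":0,"wz":0,"dx":0,"dy":0,"dz":1.4,"fingers":5},{"wx":0,"wy":0,"wz":0,"dx":0,"dy":0,"dz":2,"fingers":5}])

```text
time: 10.02
tool_pos: [0.5158, 0.1524, 0.1568]
tool_rot: [3.14, -0.003, 0.816]
wrist_force: [-1.0, -0.8, 7.9]
finger_gap: 0.0157
finger_force: 30.0
```

Emit:
servo_tool(commands=[{"wx":0,"wy":0,"wz":0,"dx":0,"dy":0,"dz":0.7,"fingers":5},{"wx":0,"wy":0,"wz":0,"dx":0,"dy":0,"dz":1.4,"fingers":5},{"wx":0,"wy":0,"wz":0,"dx":0,"dy":0,"dz":2,"fingers":5}])

```text
time: 10.4
tool_pos: [0.5158, 0.1524, 0.1549]
tool_rot: [3.139, -0.003, 0.816]
wrist_force: [0.2, -0.6, 7.2]
finger_gap: 0.0151
finger_force: 30.0
```

Emit:
servo_tool(commands=[{"wx":0,"wy":0,"wz":0,"dx":0,"dy":0,"dz":0.7,"fingers":5},{"wx":0,"wy":0,"wz":0,"dx":0,"dy":0,"dz":1.4,"fingers":5},{"wx":0,"wy":0,"wz":0,"dx":0,"dy":0,"dz":2,"fingers":5}])

```text
time: 10.78
tool_pos: [0.5158, 0.1524, 0.1528]
tool_rot: [3.139, -0.003, 0.816]
wrist_force: [-0.0, 0.4, 7.9]
finger_gap: 0.0153
finger_force: 30.0
```

Emit:
servo_tool(commands=[{"wx":0,"wy":0,"wz":0,"dx":0,"dy":0,"dz":0.7,"fingers":5},{"wx":0,"wy":0,"wz":0,"dx":0,"dy":0,"dz":1.4,"fingers":5},{"wx":0,"wy":0,"wz":0,"dx":0,"dy":0,"dz":2,"fingers":5}])

```text
time: 11.15
tool_pos: [0.5158, 0.1524, 0.1509]
tool_rot: [3.139, -0.003, 0.816]
wrist_force: [-0.1, 0.3, 7.4]
finger_gap: 0.0156
finger_force: 30.0
```

Emit:
servo_tool(commands=[{"wx":0,"wy":0,"wz":0,"dx":0,"dy":0,"dz":0.7,"fingers":5},{"wx":0,"wy":0,"wz":0,"dx":0,"dy":0,"dz":1.4,"fingers":5},{"wx":0,"wy":0,"wz":0,"dx":0,"dy":0,"dz":2,"fingers":5}])

```text
time: 11.52
tool_pos: [0.5158, 0.1524, 0.1489]
tool_rot: [3.139, -0.003, 0.816]
wrist_force: [-0.6, -1.0, 9.3]
finger_gap: 0.0152
finger_force: 30.0
```

Emit:
servo_tool(commands=[{"wx":0,"wy":0,"wz":0,"dx":0,"dy":0,"dz":0.7,"fingers":5},{"wx":0,"wy":0,"wz":0,"dx":0,"dy":0,"dz":1.4,"fingers":5},{"wx":0,"wy":0,"wz":0,"dx":0,"dy":0,"dz":2,"fingers":5}])

```text
time: 11.9
tool_pos: [0.5158, 0.1524, 0.1469]
tool_rot: [3.139, -0.003, 0.816]
wrist_force: [-1.1, -0.2, 8.4]
finger_gap: 0.0155
finger_force: 30.0
```

Emit:
servo_tool(commands=[{"wx":0,"wy":0,"wz":0,"dx":0,"dy":0,"dz":0.7,"fingers":5},{"wx":0,"wy":0,"wz":0,"dx":0,"dy":0,"dz":1.4,"fingers":5},{"wx":0,"wy":0,"wz":0,"dx":0,"dy":0,"dz":2,"fingers":5}])

```text
time: 12.28
tool_pos: [0.5158, 0.1524, 0.1448]
tool_rot: [3.139, -0.003, 0.816]
wrist_force: [-0.5, 0.3, 8.2]
finger_gap: 0.0155
finger_force: 30.0
```

Emit:
servo_tool(commands=[{"wx":0,"wy":0,"wz":0,"dx":0,"dy":0,"dz":0.7,"fingers":5},{"wx":0,"wy":0,"wz":0,"dx":0,"dy":0,"dz":1.4,"fingers":5},{"wx":0,"wy":0,"wz":0,"dx":0,"dy":0,"dz":2,"fingers":5}])

```text
time: 12.65
tool_pos: [0.5161, 0.1525, 0.1441]
tool_rot: [3.139, -0.004, 0.816]
wrist_force: [-3.3, -0.6, 16.6]
finger_gap: 0.0155
finger_force: 30.0
```

Emit:
servo_tool(commands=[{"wx":0,"wy":0,"wz":0,"dx":0,"dy":0,"dz":0.2,"fingers":5},{"wx":0,"wy":0,"wz":0,"dx":0,"dy":0,"dz":0.4,"fingers":5}])

```text
time: 12.9
tool_pos: [0.5161, 0.1525, 0.1441]
tool_rot: [3.139, -0.004, 0.816]
wrist_force: [-2.8, -0.9, 17.9]
finger_gap: 0.0154
finger_force: 30.0
```

Emit:
servo_tool(commands=[{"wx":0,"wy":0,"wz":0,"dx":0,"dy":0,"dz":0.3,"fingers":5},{"wx":0,"wy":0,"wz":0,"dx":0,"dy":0,"dz":0.5,"fingers":5},{"wx":0,"wy":0,"wz":0,"dx":0,"dy":0,"dz":0.5,"fingers":5}])

```text
time: 13.28
tool_pos: [0.5162, 0.1526, 0.1441]
tool_rot: [3.138, -0.005, 0.816]
wrist_force: [-3.4, -0.3, 19.2]
finger_gap: 0.0156
finger_force: 30.0
```

Emit:
servo_tool(commands=[{"wx":0,"wy":0,"wz":0,"dx":0,"dy":0,"dz":0.3,"fingers":5},{"wx":0,"wy":0,"wz":0,"dx":0,"dy":0,"dz":0.6,"fingers":5},{"wx":0,"wy":0,"wz":0,"dx":0,"dy":0,"dz":0.6,"fingers":5}])

```text
time: 13.65
tool_pos: [0.5164, 0.1526, 0.144]
tool_rot: [3.138, -0.005, 0.816]
wrist_force: [-4.1, -1.2, 22.5]
finger_gap: 0.0156
finger_force: 30.0
```

Emit:
servo_tool(commands=[{"wx":0,"wy":0,"wz":0,"dx":0,"dy":0,"dz":0,"fingers":30},{"wx":0,"wy":0,"wz":0,"dx":0,"dy":0,"dz":0,"fingers":50},{"wx":0,"wy":0,"wz":0,"dx":0,"dy":0,"dz":0,"fingers":50},{"wx":0,"wy":0,"wz":0,"dx":0,"dy":0,"dz":0,"fingers":50}])

```text
time: 14.15
tool_pos: [0.5145, 0.1521, 0.1392]
tool_rot: [-3.141, 0.001, 0.816]
wrist_force: [0.5, -0.6, 0.6]
finger_gap: 0.0496
finger_force: 0.0
```

Emit:
servo_tool(commands=[{"wx":0,"wy":0,"wz":0,"dx":0,"dy":0,"dz":-15,"fingers":50},{"wx":0,"wy":0,"wz":0,"dx":0,"dy":0,"dz":-45,"fingers":50},{"wx":0,"wy":0,"wz":0,"dx":0,"dy":0,"dz":-90,"fingers":50},{"wx":0,"wy":0,"wz":0,"dx":0,"dy":0,"dz":-120,"fingers":50},{"wx":0,"wy":0,"wz":0,"dx":0,"dy":0,"dz":-120,"fingers":50}])

```text
time: 14.78
tool_pos: [0.5161, 0.1526, 0.2631]
tool_rot: [3.138, -0.006, 0.816]
wrist_force: [0.5, -0.0, -0.4]
finger_gap: 0.0498
finger_force: 0.0
```

Emit:
servo_tool(commands=[{"wx":0,"wy":0,"wz":0,"dx":-40,"dy":0,"dz":0,"fingers":50},{"wx":0,"wy":0,"wz":0,"dx":-70,"dy":0,"dz":0,"fingers":50},{"wx":0,"wy":0,"wz":0,"dx":-70,"dy":0,"dz":0,"fingers":50},{"wx":0,"wy":0,"wz":0,"dx":-70,"dy":0,"dz":0,"fingers":50}])

```text
time: 15.28
tool_pos: [0.467, 0.1015, 0.2592]
tool_rot: [-3.141, -0.0, 0.816]
wrist_force: [0.2, 0.4, -0.5]
finger_gap: 0.05
finger_force: 0.0
```

```bash
python3 snap.py w9; python3 snap.py s9 side; python3 -c "
import cv2,numpy as np
a=cv2.imread('pics/w9.png')[:300,130:430];b=cv2.resize(cv2.imread('pics/s9.png')[180:300,310:430],(300,300),interpolation=cv2.INTER_CUBIC)
cv2.imwrite('pics/end.png',np.hstack([a,b]))"
```

```text
15.275 [0.467  0.1015 0.2592] [-3.141 -0.     0.816] [ 0.2  0.4 -0.5] 0.05000137825811062
15.325 [0.4672 0.1017 0.2593] [-3.141 -0.     0.816] [0.4 0.2 0.4] 0.04986783485531703
```

View pics/end.png

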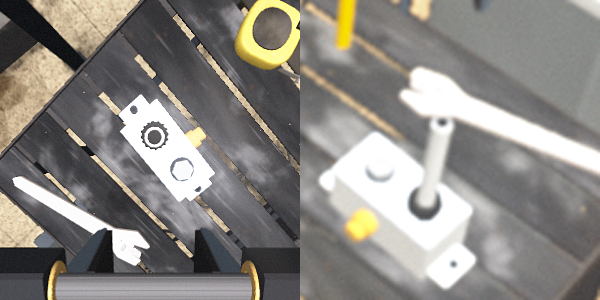

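The tube stands upright in the port (wrist crop (153,136), side crop top (441,122)), released, and the gripper is clear.

```bash
python3 -c "
from bench import env
print(env.job_done())"
```

```text
the job is handed in; nothing more can be done
None
```

The long tube is in the open port and the job is handed in (no verdict came back): it stopped on what I take to be the shoulder after a rise of about 14 N. It is released and upright, and I did not touch the short tube, tape measure or paste tin.

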